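Zero the bench gauge on its plug gauge

ROBOT

A 6-joint arm with a two-finger parallel gripper is mounted at the origin on a cart in front of the work surface, level with it; the furniture and walls round the work are solid. World frame = base frame: x ahead of the robot, y to its left, z up, the work surface at z = 0. Lengths are in m, angles in rad, forces in N, time in s.
With the tool pointing down it reaches from about 0.325 to 0.9 m from the base axis. Payload 3.5 kg.
Tool frame: the origin (TCP) lies midway between the tips of the shut fingers; the grasp point (between the pads) lies 19 mm behind it; z points along the fingers, y is the line along which they close (so a half turn about z gives the same grasp; the last joint's range is limited). The gripper opens to 85 mm and grips with 20 to 120 N. Pads are 22 mm wide; open, the fingers measure 114 mm over their backs; the gripper's body (76 mm by 85 mm) begins 54 mm behind the grasp point. The pads swing forward as they close: fully open they stand 13 mm farther back than shut.
Start: joints at [1.18, 0.276, -0.026, 1.268, 0, 1.467], TCP at [0.177, 0.599, 0.231] pointing down, gripper open.
Joint ranges: [-3.12, 3.12], [-0.85, 1.88], [-1.08, 1.24], [-1.95, 2.15], [-1.57, 1.53], [-3.14, 3.14]. Speed limits (rad/s): [2.57, 2.57, 3.14, 3.14, 3.14, 3.14].

INTERFACE

Orientations are given as a unit quaternion [w, x, y, z].
In Python, from bench import * gives the robot as it stands. The module is installed in compiled form; this text tells all that it offers.
- The arm moves only by the shell command python3 -m creep 'ROWS' [FORCE]. ROWS is a JSON object of lists of equal length, an entry for each row: "offset": the shift along the tool's x, y, z in m, a list of three; "turn": the turn about the tool's z in degrees; "gripper": the opening, from 0 (shut) to 1 (fully open). In form: {"offset": [[x, y, z], ...], "turn": [turn, ...], "gripper": [gripper, ...]}. A call has exactly 10 rows; each row is the pose to reach, as a shift and turn from the pose commanded when the call began, along the tool's axes at that moment; what a row does not reach only later rows make up. A row lasts 1/8 s, in which the tool goes at most 62.5 mm and 10.7 degrees, less where a joint would pass 70% of its speed; a pose out of reach is approached as far as the arm can. A call with a gripper value outside its range is refused whole. The fingers move at their own pace and stop on an object; FORCE is the grip in N (left out, the last holds). Time passes only in rows, so rows that repeat a pose let the fingers close, or fill a call up. It gives the time, the measured TCP pose, the force, the opening and the grip force at its end, in the units of the state.
- get_obs(): the state, without advancing time (a new reading comes with each control period).
- camera(name): name is "side" or "top"; returns a dict with "frame" (420x560x3 uint8, blue, green, red), "fx", "fy", "cx", "cy" (pixels), "world_from_camera" (4x4, takes a point from camera to world coordinates). Camera axes: x right, y down, z forward; pixel columns grow to the right and rows downward; lengths in m; the calibration is good to about 2 mm. A picture is of the moment at which its call begins. There is no depth.
- sign_off(): hands the job in; it is judged then, once.
The state is a dict: "t": time; "joint_pos": joint angles; "qvel": joint speeds; "effort": joint torques, N m; "position": TCP position; "tool_rot": TCP orientation; "wrist_force": force on the tool from outside, world axes, zero at the start; "wrist_torque": the same for the moment, N m; "gripper_width": finger opening in m; "gripper_force": force on a finger pad.
Only numpy, scipy, OpenCV 4.12 (cv2) and the standard library are available. Lean on these libraries where they do the work, as an engineer would, in place of code of your own. Each camera call takes 0.05 s, during which the arm holds its last target. There are 200 camera calls.

TASK

Zero the bench gauge: first push the plug gauge down past the sprung orange keeper until it sits fully home and level in the two fork clips, with the keeper sprung shut over it, and let go of it. Then take the screwdriver out of its stand and, with its blade through the hole in the grey housing, hold the recessed red button down; finish while still gripping the screwdriver and holding the button down. Leave the other things on the worktop where they are.

Things in the scene. Friction and masses are not known exactly. Their poses are not given: they have to be found in the camera images.
- gauge: Bench gauge, fixed: aluminium base 110 x 236 x 12 mm (x, y, z), origin under its centre, z up. On its +y half two steel fork clips for a rod lying along y, the orange keeper behind them (+x). On its -y half a light grey housing 100 x 96 mm, top 60 mm above the worktop, with a green display in front (-x) and a yellow-ringed hole on top.
- clip_seat (a point): Where the centre of the plug gauge's handle lies when seated, midway between the forks, 50 mm above the worktop, axes as the gauge. Forks 8 mm thick, centred 39.5 mm either side along y; slots 14 mm wide, floor 6 mm below this point. Forks and keeper noses reach up to 31 mm above it. The way in is straight down. Between the forks only a sensor stub, topping out 16 mm below this point.
- keeper (a joint): Orange sprung keeper behind the forks (+x), hinged low along y, a sloping nose over each slot; 0 shut (its rest), grows in rad as it swings back to +x. A 12 mm rod coming down pushes the noses back about 0.1 rad and they spring shut over it; 5 to 15 N downward passes it. Only the rod need touch it.
- zero_button (a joint): Red recessed push button under the hole in the housing, 15 mm diameter; 0 up, 0.006 m fully down, self-returning spring of about 3 N at first and 8 N fully down. Counts as held down past 0.004.
- aperture (a point): Centre of the round hole (18 mm diameter, yellow ring) in the top face of the grey housing, 60 mm above the worktop; z up. The button's top lies 12 mm below it.
- plug_gauge: Double ended plug gauge, white hexagonal handle with a red ring, steel rod ends; lies along its own y on the worktop. Origin under the middle of its 108 mm length. Handle 62 mm long (y -26 to +36 mm), 18 mm wide, 16 mm high; rod ends 12 mm in diameter from there to y = -54 and +54 mm; axis 8 mm above the origin. 0.11 kg. Either end may point either way in the forks.
- plug_mid (a point): Centre of the plug gauge's hexagonal handle, on its axis; y along the rod. Grasp here.
- tool_stand: Fixed wooden tool stand, block 70 x 70 x 55 mm with a hole 9 mm wide and 50 mm deep in its top; origin under its centre.
- screwdriver: Screwdriver with a blue and yellow handle, standing upright, blade down, loosely in the stand. 184 mm long; its y axis runs along it from blade to handle (up at the start). The axis lies at x = 0, z = 12.5 mm in its own frame; origin y = 0 is halfway. Handle about 24 mm thick from y = 3 to 92 mm, steel blade rod 6 mm in diameter from y = -92 to 3 mm. 0.08 kg.
- screwdriver_tip (a point): Point of the screwdriver's blade, on its axis; its y axis runs up the tool, away from the point.
- sample_cup: Bystander: small grey-white cup 37 mm wide, 26 mm high, right of the work.
- brass_bush: Bystander: brass bush 30 mm wide, 26 mm high, behind the gauge.
- gauge_block: Bystander: flat steel block 40 x 30 x 9 mm, behind the gauge.
- marker: Bystander: white marker with red cap, 135 mm long, 17 mm thick, behind the gauge.

How it is judged:
On the way, in this order (a step that is already met when the one before it is completed fails the run):
1. the plug gauge sits home and level in both forks, keeper shut over it, let go (x of plug_mid in the frame of clip_seat between -0.003 and 0.003 m and y of plug_mid in the frame of clip_seat between -0.005 and 0.005 m and z of plug_mid in the frame of clip_seat between -0.003 and 0.003 m and angle between the y axis of plug_gauge and the y axis of gauge, either way round below 0.06 rad and value of joint keeper below 0.05 rad and contact force between the fingers and plug_gauge below 0.2 N), for 0.2 s.
2. the screwdriver, held in the gripper, presses the button down through the hole (value of joint zero_button above 0.004 m and contact force between screwdriver and zero_button above 2 N and contact force between the fingers and screwdriver above 2 N and horizontal distance between screwdriver_tip and aperture below 0.008 m and z of screwdriver_tip in the frame of aperture below -0.012 m and angle between screwdriver's own y axis and vertical below 0.35 rad), for 0.5 s.
At the end, for the whole second after the job is handed in: Plug gauge in both forks, let go: centre within 3 mm (5 mm along the rod), within 0.06 rad; keeper below 0.05 rad. Button past 4 mm, pushed over 2 N by the screwdriver, its tip within 8 mm of the hole's axis and 12 mm below the rim; gripped, within 0.35 rad of upright (all of step 1 and all of step 2); the arm keeps its last pose, push and grip.
It fails at once if a bystander (cup, bush, block or marker) is moved more than 3 cm (distance of any of sample_cup, brass_bush, gauge_block, marker from where it was at the start of the episode above 0.03 m).
It also fails if it takes over 64 s, if anything falls off the work surface, if the arm or the gripper's body presses on something with over 40 N, if the wrist force passes 120 N, or if a joint passes its speed limit or range.

## Working session

There is one attempt and no reset: what is moved stays moved. The work goes in short steps, Python scripts to look and compute and a shell command to move; the robot and the scene stay as the last step left them, time stands still between calls to the robot, and variables do not carry over. Pictures are saved under pics/ and viewed, at most 13 in all, crops included, and the job is handed in when it is done.

```bash
mkdir -p pics; python3 - <<'E'
from bench import *
import cv2, numpy as np
np.set_printoptions(precision=4,suppress=True)
o=get_obs(); print(o)
for n in ("side","top"):
    c=camera(n); cv2.imwrite(f"pics/{n}0.png",c["frame"]); print(n,c["fx"],c["fy"],c["cx"],c["cy"]); print(np.array(c["world_from_camera"]))
E
```

```text
{'t': 0.0, 'joint_pos': array([ 1.1796,  0.2772, -0.0279,  1.268 ,  0.    ,  1.4674]), 'qvel': array([ 0.0012, -0.    ,  0.0008, -0.0012,  0.001 , -0.001 ]), 'effort': array([  0.0018, -44.5511,  29.5201,   0.0163,  -0.0002,  -0.    ]), 'position': array([0.1771, 0.5986, 0.2301]), 'tool_rot': array([-0.0003,  0.1434,  0.9897, -0.0011]), 'wrist_force': array([-0.0372, -0.0786, -0.7545]), 'wrist_torque': array([ 0.0323,  0.0074, -0.032 ]), 'gripper_force': 0.0, 'gripper_width': 0.08547147449741684}
side 380.36607227256724 380.36607227256724 279.76373214705524 210.16988131338678
[[ 0.9707 -0.1352  0.1988  0.3812]
 [-0.24   -0.5917  0.7696 -0.8193]
 [ 0.0136 -0.7947 -0.6068  0.7068]
 [ 0.      0.      0.      1.    ]]
top 404.3371540823444 404.3371540823444 283.7696185098987 205.03095202604655
[[-0.0099 -0.9955  0.0941  0.4617]
 [-0.9998  0.0115  0.0162 -0.0496]
 [-0.0172 -0.0939 -0.9954  1.1168]
 [ 0.      0.      0.      1.    ]]
```

View pics/side0.png

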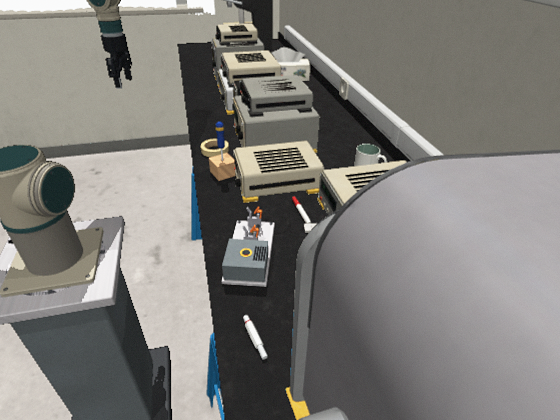

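View pics/top0.png

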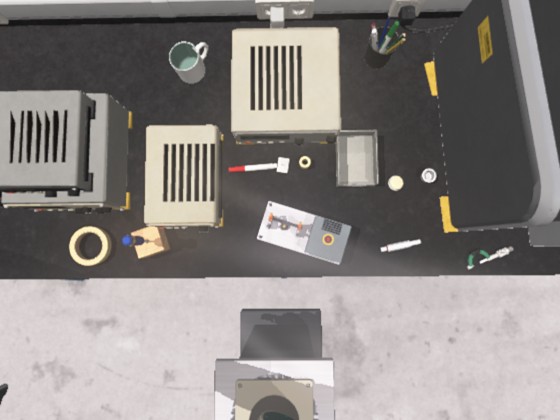

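The top view shows the gauge at about (305,233), the plug at (400,245) and the screwdriver and stand at (140,241). In the side view they are at (248,250), (256,337) and (221,150). I'll enlarge these regions.

```bash
python3 - <<'E'
import cv2, numpy as np
t=cv2.imread("pics/top0.png"); s=cv2.imread("pics/side0.png")
def crop(im,x,y,w,h,W,H): return cv2.resize(im[y:y+h,x:x+w],(W,H),interpolation=cv2.INTER_CUBIC)
a=np.zeros((600,800,3),np.uint8)
a[0:300,0:400]=crop(t,252,198,100,75,400,300)     # x4
a[0:300,400:800]=crop(s,210,200,80,60*1,400,300) # x5
a[300:500,0:400]=crop(t,375,230,50,25,400,200)  # x8
a[300:600,400:600]=crop(s,235,310,40,60,200,300) # x5
a[300:600,600:800]=crop(s,200,115,40,60,200,300) # x5
a[500:600,0:250]=crop(t,115,225,62,25,250,100)
cv2.imwrite("pics/c1.png",a)
E
```

```text
(no output)
```

View pics/c1.png

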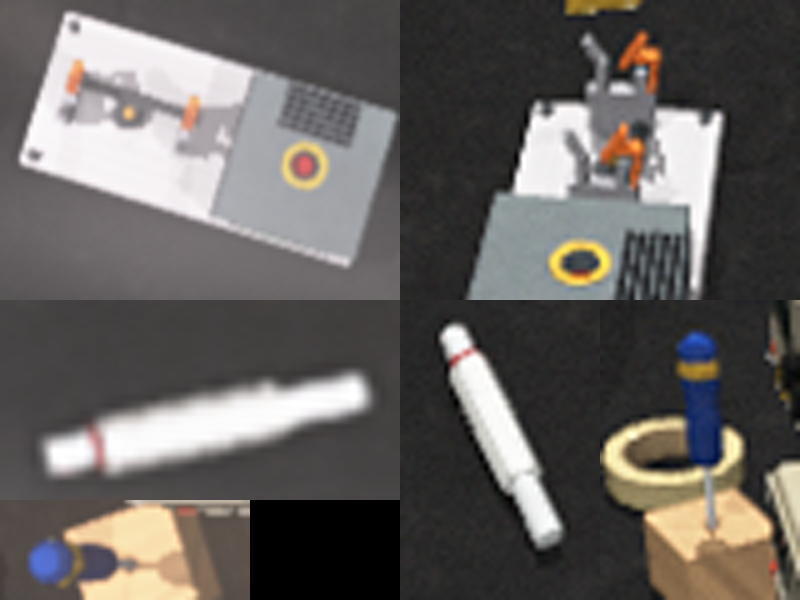

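The enlarged crops are clear:
- **Ring:** the yellow ring is at top-view pixel (328,239).
- **Noses:** the orange noses are at about (271,217) and (300,226).
- **Plug:** the red ring is at its left (+y) end, which has the shorter rod.
- **Screwdriver:** it stands upright, with the blade entering the stand near top-view pixel (147,240).

Next I'll measure.

```bash
cat > h.py <<'E'
import cv2, numpy as np
from bench import *
np.set_printoptions(precision=4,suppress=True)
def ray(c,p):
    T=np.array(c["world_from_camera"]); d=T[:3,:3]@np.array([(p[0]-c["cx"])/c["fx"],(p[1]-c["cy"])/c["fy"],1]); return T[:3,3],d/np.linalg.norm(d)
def atz(c,p,z):
    o,d=ray(c,p); return o+d*(z-o[2])/d[2]
def tri(c1,p1,c2,p2):
    A=np.zeros((3,3));b=np.zeros(3);R=[ray(c1,p1),ray(c2,p2)]
    for o,d in R:
        M=np.eye(3)-np.outer(d,d);A+=M;b+=M@o
    x=np.linalg.solve(A,b); return x,[float(np.linalg.norm(np.cross(x-o,d))) for o,d in R]
def blobs(c,box,f,amin=3,up=4):
    x,y,w,h=box; im=cv2.resize(c["frame"][y:y+h,x:x+w],None,fx=up,fy=up,interpolation=cv2.INTER_CUBIC)
    hsv=cv2.cvtColor(im,cv2.COLOR_BGR2HSV); m=f(hsv.astype(int)).astype(np.uint8)
    n,l,st,ce=cv2.connectedComponentsWithStats(m)
    r=[]
    for i in range(1,n):
        if st[i,4]>=amin*up*up:
            k=cv2.findContours((l==i).astype(np.uint8),cv2.RETR_EXTERNAL,cv2.CHAIN_APPROX_NONE)[0][0]
            R=lambda q:(np.array(q)+.5)/up-.5+np.array([x,y])
            r.append(dict(a=st[i,4]/up/up,c=R(ce[i]),k=R(k[:,0,:])))
    return sorted(r,key=lambda q:-q["a"])
def rect(k):
    return cv2.boxPoints(cv2.minAreaRect(k.astype(np.float32)))
E
python3 - <<'E'
from h import *
t=camera("top"); s=camera("side")
H=lambda lo,hi,S=110,V=70:(lambda h:(h[...,0]>=lo)&(h[...,0]<=hi)&(h[...,1]>S)&(h[...,2]>V))
def show(n,c,b,f,amin=3):
    r=blobs(c,b,f,amin)
    for q in r: print(n,round(q["a"],1),q["c"],"bbox",q["k"].min(0),q["k"].max(0))
    return r
TG=(252,198,100,75);SG=(210,200,80,95)
yt=show("ring t",t,TG,H(20,35)); ys=show("ring s",s,SG,H(20,35))
ot=show("orange t",t,TG,H(5,17,130)); os_=show("orange s",s,SG,H(5,17,130))
def el(q): return np.array(cv2.fitEllipse(cv2.convexHull(q["k"].astype(np.float32)))[0])
print("aperture tri",tri(t,el(yt[0]),s,el(ys[0])),atz(t,el(yt[0]),.06),atz(s,el(ys[0]),.06))
# base+housing outline
w=blobs(t,TG,lambda h:(h[...,2]>105),200)[0]; R=rect(w["k"]);print("base rect px",R.tolist(),w["a"])
for p in R: print(atz(t,p,.012))
# plug
pt=blobs(t,(370,228,60,30),lambda h:h[...,2]>130,10)[0]; ps=blobs(s,(235,308,45,60),lambda h:h[...,2]>130,10)[0]
for n,c,q in (("t",t,pt),("s",s,ps)):
    R=rect(q["k"]); W=np.array([atz(c,p,.008) for p in R]); e=[np.linalg.norm(W[i]-W[i-1]) for i in range(4)]
    i=int(np.argmin(e)); a=(W[i]+W[i-1])/2; b=(W[(i+2)%4]+W[i-3+0])/2 if 0 else (W[(i+1)%4]+W[(i+2)%4])/2
    print("plug",n,"ends",a,b,"mid",(a+b)/2,"len/w",max(e),min(e),"ang",np.degrees(np.arctan2(*(a-b)[[1,0]])))
# screwdriver
bt=show("blue t",t,(105,220,60,40),H(100,130,130,50)); bs=show("blue s",s,(200,110,45,70),H(100,130,130,50))
E
```

```text
ring t 14.9 [330.3572 238.262 ] bbox [325.875 233.875] [332.875 243.875]
ring t 6.7 [323.6437 238.6928] bbox [322.875 235.125] [325.125 242.625]
ring s 48.6 [245.3808 252.0372] bbox [239.625 247.875] [251.625 256.375]
ring s 30.4 [248.6953 200.6229] bbox [242.625 199.625] [257.375 202.375]
orange t 9.4 [270.4594 216.8667] bbox [269.125 213.875] [271.875 220.125]
orange s 52.5 [258.1232 211.2173] bbox [253.125 205.875] [261.875 217.875]
orange s 45.2 [254.6191 229.8733] bbox [250.125 224.625] [258.375 236.875]
orange s 3.9 [245.746  254.4919] bbox [243.625 253.875] [247.625 255.125]
aperture tri (array([ 0.4713, -0.1468,  0.0622]), [0.0006257659344035219, 0.0006257659344034898]) [ 0.4719 -0.1471  0.06  ] [ 0.4709 -0.1444  0.06  ]
base rect px [[248.74124145507812, 259.3722839355469], [267.3088073730469, 199.02769470214844], [364.7209777832031, 229.00067138671875], [346.1534118652344, 289.34527587890625]] 5028.125
[0.4191 0.065  0.012 ]
[0.5833 0.0136 0.012 ]
[ 0.4982 -0.2511  0.012 ]
[ 0.3369 -0.1968  0.012 ]
plug t ends [ 0.4426 -0.292   0.008 ] [ 0.4649 -0.4022  0.008 ] mid [ 0.4538 -0.3471  0.008 ] len/w 0.1125652151238566 0.019618104277051334 ang 101.46496954242785
plug s ends [ 0.4635 -0.4003  0.008 ] [ 0.441  -0.2874  0.008 ] mid [ 0.4523 -0.3439  0.008 ] len/w 0.11573412222392215 0.017352725561233937 ang -78.76034333007863
blue t 46.9 [125.6093 239.8047] bbox [122.125 235.875] [129.125 243.875]
blue s 106.5 [220.4844 138.6344] bbox [215.875 130.625] [224.125 147.375]
blue s 35.9 [219.3489 123.728 ] bbox [215.375 120.875] [223.375 126.375]
```

```bash
python3 - <<'E'
from h import *
t=camera("top"); s=camera("side")
print("V housing",cv2.cvtColor(t["frame"],cv2.COLOR_BGR2HSV)[250,[290,315,345]], "bg",cv2.cvtColor(t["frame"],cv2.COLOR_BGR2HSV)[265,[262,300]],"white",cv2.cvtColor(t["frame"],cv2.COLOR_BGR2HSV)[[205,240],[272,300]])
for th in (120,130):
    q=blobs(t,(245,190,115,85),lambda h:h[...,2]>th,100)[0]; R=rect(cv2.convexHull(q["k"].astype(np.float32))[:,0]); print(th,q["a"],R.tolist())
# white part of base
q=blobs(t,(245,190,115,85),lambda h:(h[...,2]>175)&(h[...,1]<30),100)[0]
P=cv2.approxPolyDP(cv2.convexHull(q["k"].astype(np.float32)),2.,True)[:,0]; print("white poly px",P.tolist())
for p in P: print(atz(t,p,.012))
# housing grey
q=blobs(t,(245,190,115,85),lambda h:(h[...,2]>105)&(h[...,2]<172)&(h[...,1]>15),100)[0]
R=rect(q["k"]);print("housing",q["a"],R.tolist());W=np.array([atz(t,p,.06) for p in R]);print(W,W.mean(0),[np.linalg.norm(W[i]-W[i-1]) for i in range(4)],[float(np.degrees(np.arctan2(*(W[i]-W[i-1])[[1,0]]))) for i in range(4)])
# ring, joined halves + red centre
for S in (70,90):
    r=blobs(t,(315,228,28,24),lambda h:(h[...,1]>S)&(h[...,2]>90),3)
    k=np.vstack([x["k"] for x in r if x["a"]>5]); e=cv2.fitEllipse(cv2.convexHull(k.astype(np.float32)));print("ring",S,[x["a"] for x in r],e,atz(t,e[0],.06))
for S in (90,120):
  for x in blobs(t,(260,208,50,30),lambda h:(h[...,0]<22)&(h[...,1]>S)&(h[...,2]>90),1.0): print("or t",S,x["a"],x["c"],atz(t,x["c"],.075),atz(t,x["c"],.034),x["k"].min(0),x["k"].max(0))
def big(c,x,y,w,h): return cv2.resize(c["frame"][y:y+h,x:x+w],(w*12,h*12),interpolation=cv2.INTER_CUBIC)
a=np.zeros((480,800,3),np.uint8); A=big(t,260,208,50,34);a[:A.shape[0],:A.shape[1]][:,:460]=A[:,:460]; a[:A.shape[0],:460]=A[:,:460]
B=big(s,239,200,28,40);a[:,464:800]=B
cv2.imwrite("pics/c2.png",a)
E
```

```text
V housing [[168  11 119]
 [105   9 174]
 [173  10 100]] bg [[174  13  99]
 [168  11 113]] white [[162   5 234]
 [168   6 231]]
120 3420.4375 [[255.1275177001953, 239.21884155273438], [267.6771240234375, 199.24603271484375], [352.06298828125, 225.7392578125], [339.51336669921875, 265.7120666503906]]
130 3339.0 [[255.2864532470703, 238.9697723388672], [267.6952819824219, 199.4166717529297], [351.786376953125, 225.79820251464844], [339.3775329589844, 265.351318359375]]
white poly px [[267.875, 201.125], [316.375, 216.125], [338.625, 263.625], [257.125, 238.625]]
[0.5775 0.0121 0.012 ]
[ 0.5347 -0.1204  0.012 ]
[ 0.4055 -0.1782  0.012 ]
[0.475 0.042 0.012]Traceback (most recent call last):
  File "<stdin>", line 11, in <module>
IndexError: list index out of range
```

```bash
python3 - <<'E'
from h import *
t=camera("top"); s=camera("side")
for th in (130,150,170):
    q=blobs(t,(245,190,115,85),lambda h:h[...,2]>th,100)[0]; R=rect(cv2.convexHull(q["k"].astype(np.float32))[:,0]); 
    W=np.array([atz(t,p,.012) for p in R]); print(th,"base yaws",[float(np.degrees(np.arctan2(*(W[i]-W[i-1])[[1,0]]))) for i in range(4)])
for S in (70,90):
    r=blobs(t,(315,228,28,24),lambda h:(h[...,1]>S)&(h[...,2]>90),3)
    k=np.vstack([x["k"] for x in r if x["a"]>5]); e=cv2.fitEllipse(cv2.convexHull(k.astype(np.float32)));print("ring",S,[x["a"] for x in r],e,atz(t,e[0],.06))
for S in (90,120):
  for x in blobs(t,(260,208,50,30),lambda h:(h[...,0]<22)&(h[...,1]>S)&(h[...,2]>90),1.0): print("or t",S,x["a"],x["c"],atz(t,x["c"],.075),x["k"].min(0),x["k"].max(0))
def big(c,x,y,w,h,f): return cv2.resize(c["frame"][y:y+h,x:x+w],(w*f,h*f),interpolation=cv2.INTER_CUBIC)
a=np.zeros((600,800,3),np.uint8); a[:306,:450]=big(t,262,208,50,34,9); a[:480,464:800]=big(s,239,200,28,40,12)
a[310:600,:464]=cv2.copyMakeBorder(big(t,112,224,58,36,8),0,2,0,0,0)[:290] if 0 else cv2.resize(big(t,112,224,58,36,8),(464,290))
cv2.imwrite("pics/c2.png",a)
E
```

```text
130 base yaws [72.07330092644013, -17.763877717455312, -108.18878657125072, 161.18598882652088]
150 base yaws [72.1809404865058, -17.656023446988275, -108.07691664357868, 161.30107649081043]
170 base yaws [72.17907380610086, -17.657139378698016, -108.07540228232718, 161.3080600571218]
ring 70 [np.float64(92.0)] ((327.7483215332031, 238.90968322753906), (11.470389366149902, 11.581607818603516), 0.19106315076351166) [ 0.4719 -0.1458  0.06  ]
ring 90 [np.float64(49.9375), np.float64(18.4375)] ((327.7508850097656, 238.93850708007812), (10.950944900512695, 11.07491683959961), 3.1768901348114014) [ 0.4718 -0.1458  0.06  ]
or t 90 19.6875 [270.3956 216.8496] [0.53   0.0023 0.075 ] [268.375 212.875] [272.375 220.625]
or t 90 19.3125 [299.3483 225.8176] [ 0.506  -0.0721  0.075 ] [297.375 222.125] [301.125 229.625]
or t 90 4.625 [283.7939 225.8581] [ 0.5063 -0.0321  0.075 ] [282.875 224.625] [284.875 227.125]
or t 120 12.4375 [270.4454 216.8034] [0.5301 0.0022 0.075 ] [268.875 213.375] [271.875 220.125]
or t 120 9.0625 [299.4129 225.7629] [ 0.5062 -0.0723  0.075 ] [298.125 222.625] [300.875 228.875]
```

View pics/c2.png

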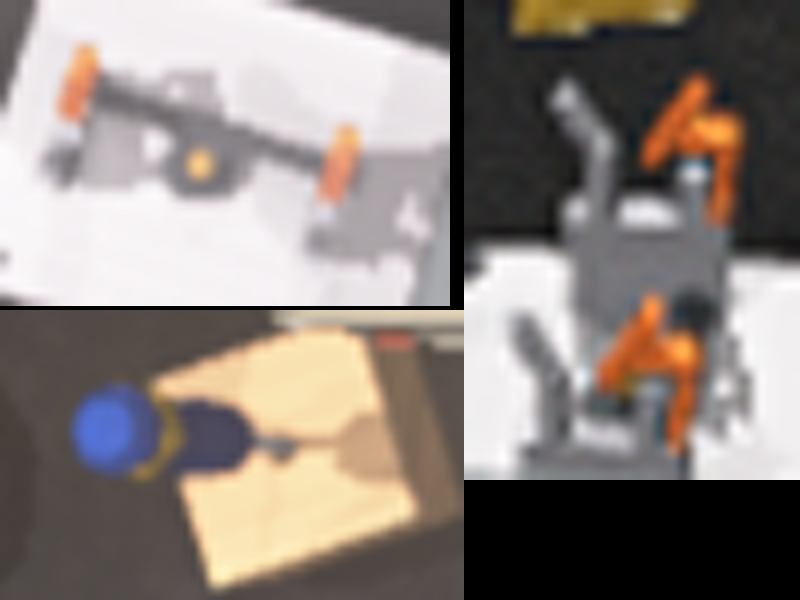

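The lower-left panel shows the screwdriver leaning slightly over its hole. The upper panels show the fork prongs and noses, with the sensor LED at (284,226). The numbers agree: LED to ring is (0, 120) mm in gauge axes, gauge y points at 72.1°, and nose spacing is 78 mm against the given 79. Seat is about (0.508,-0.031), plug_mid about (0.452,-0.341) with its axis at 101.4°.

```bash
cat >> h.py <<'E'
from scipy.spatial.transform import Rotation as Ro
def goto(xyz,yaw=None):
    """offset/turn from the present pose; yaw = world angle (deg) of tool y"""
    o=get_obs(); q=o["tool_rot"]; R=Ro.from_quat([q[1],q[2],q[3],q[0]]).as_matrix()
    y0=np.degrees(np.arctan2(R[1,1],R[0,1]))
    print("pos",o["position"],"yaw",round(y0,2),"tilt z",R[:,2],"F",o["wrist_force"],"w",round(o["gripper_width"],4),"t",o["t"])
    print("offset",R.T@(np.array(xyz)-o["position"]),"turn",None if yaw is None else round((y0-yaw+180)%360-180,1))
E
python3 -m creep '{"offset":[[-0.356,-0.415,0],[-0.356,-0.415,0],[-0.356,-0.415,0],[-0.356,-0.415,0],[-0.356,-0.415,0],[-0.356,-0.415,0],[-0.356,-0.415,0],[-0.356,-0.415,0],[-0.356,-0.415,0],[-0.356,-0.415,0]],"turn":[10,20,30,40,50,62,62,62,62,62],"gripper":[1,1,1,1,1,1,1,1,1,1]}'
python3 -c "
from h import *
goto([0.452,-0.341,0.12],11.4)"
```

```text
t: 1.65
position: [0.4023, 0.0979, 0.2317]
tool_rot: [0.001, 0.635, 0.773, 0.0]
wrist_force: [-0.3, 0.0, 0.5]
gripper_width: 0.085
gripper_force: 0.0
pos [0.4023 0.0979 0.2317] yaw 11.17 tilt z [ 0.0012 -0.0003 -1.    ] F [-0.2713  0.0459  0.4933] w 0.085 t 1.65
offset [-0.4401 -0.0364  0.1119] turn -0.2
```

```bash
python3 -m creep '{"offset":[[-0.06,-0.005,0],[-0.12,-0.01,0],[-0.18,-0.015,0],[-0.24,-0.02,0.02],[-0.3,-0.025,0.04],[-0.36,-0.03,0.08],[-0.41,-0.034,0.11],[-0.44,-0.036,0.112],[-0.44,-0.036,0.112],[-0.44,-0.036,0.112]],"turn":[0,0,0,0,0,0,0,0,0,0],"gripper":[0.6,0.6,0.6,0.6,0.6,0.6,0.6,0.6,0.6,0.6]}'
python3 - <<'E'
from h import *
goto([0.452,-0.341,0.001],11.4)
def big(c,x,y,w,h,f): return cv2.resize(c["frame"][y:y+h,x:x+w],(w*f,h*f),interpolation=cv2.INTER_CUBIC)
a=np.zeros((480,800,3),np.uint8); a[:,:400]=big(camera("side"),220,290,50,60,8);a[:,400:]=big(camera("top"),375,215,50,60,8)
cv2.imwrite("pics/c3.png",a)
E
```

```text
t: 2.9
position: [0.4537, -0.3366, 0.1193]
tool_rot: [-0.0, 0.632, 0.775, 0.0]
wrist_force: [-0.0, -0.7, 0.7]
gripper_width: 0.0514
gripper_force: 0.0
pos [ 0.4537 -0.3366  0.1193] yaw 11.57 tilt z [-0.0004  0.0011 -1.    ] F [-0.0208 -0.7261  0.6999] w 0.0514 t 2.9
offset [-0.0041 -0.0026  0.1183] turn 0.2
```

View pics/c3.png

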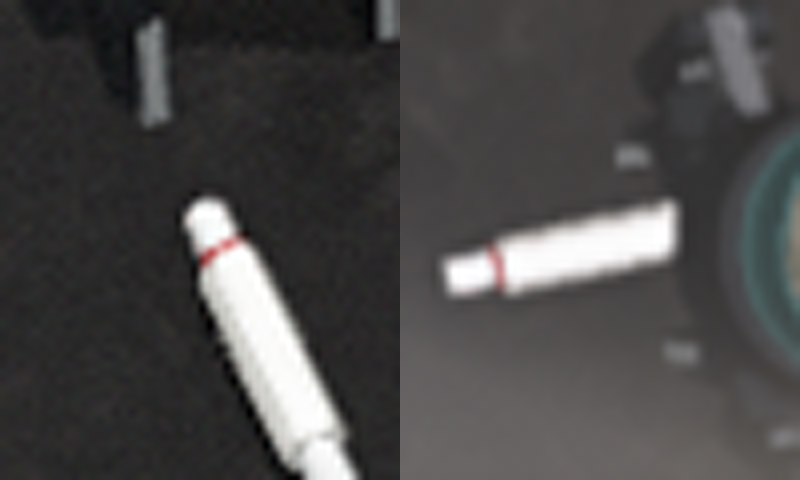

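The plug sits clear between the open fingers' lines, with its red-ring end at the upper left of both views. I'll descend next.

```bash
python3 -m creep '{"offset":[[0,0,0.04],[0,0,0.08],[0,0,0.1],[0,0,0.115],[0,0,0.115],[0,0,0.115],[0,0,0.115],[0,0,0.115],[0,0,0.115],[0,0,0.115]],"turn":[0,0,0,0,0,0,0,0,0,0],"gripper":[0.6,0.6,0.6,0.6,0.6,0.6,0.6,0.6,0.6,0.6]}' 40
python3 -c "
from h import *
goto([0.452,-0.341,0.004],11.4)"
```

```text
t: 4.25
position: [0.4535, -0.3381, 0.0044]
tool_rot: [0.0, 0.633, 0.774, -0.0]
wrist_force: [0.3, -0.8, 0.1]
gripper_width: 0.0513
gripper_force: 0.0
pos [ 0.4535 -0.3381  0.0044] yaw 11.5 tilt z [ 0.0001 -0.0001 -1.    ] F [ 0.3487 -0.7696  0.0697] w 0.0513 t 4.25
offset [-0.0025 -0.002   0.0004] turn 0.1
```

```bash
python3 -m creep '{"offset":[[-0.0025,-0.002,0],[-0.0025,-0.002,0],[-0.0025,-0.002,0],[-0.0025,-0.002,0],[-0.0025,-0.002,0],[-0.0025,-0.002,0],[-0.0025,-0.002,0],[-0.0025,-0.002,0],[-0.0025,-0.002,0],[-0.0025,-0.002,0]],"turn":[0,0,0,0,0,0,0,0,0,0],"gripper":[0.6,0.6,0.1,0.1,0.1,0.1,0.1,0.1,0.1,0.1]}' 40
python3 -c "
from h import *
goto([0.508,-0.031,0.14],-17.9)"
```

```text
t: 5.5
position: [0.4521, -0.3409, 0.0044]
tool_rot: [0.0, 0.633, 0.774, 0.0]
wrist_force: [1.1, 0.6, 3.4]
gripper_width: 0.0158
gripper_force: 39.2
pos [ 0.4521 -0.3409  0.0044] yaw 11.51 tilt z [ 0.0002 -0.     -1.    ] F [1.0783 0.5644 3.4246] w 0.0158 t 5.5
offset [ 0.2925  0.1166 -0.1356] turn 29.4
```

```bash
python3 -m creep '{"offset":[[0,0,-0.05],[0,0,-0.1],[0.05,0.02,-0.135],[0.1,0.04,-0.135],[0.15,0.06,-0.135],[0.2,0.08,-0.135],[0.25,0.1,-0.135],[0.28,0.11,-0.135],[0.292,0.1165,-0.135],[0.292,0.1165,-0.135]],"turn":[0,0,0,5,10,15,20,25,29.4,29.4],"gripper":[0.1,0.1,0.1,0.1,0.1,0.1,0.1,0.1,0.1,0.1]}' 40
python3 -m creep '{"offset":[[0,0,0],[0,0,0],[0,0,0],[0,0,0],[0,0,0],[0,0,0],[0,0,0],[0,0,0],[0,0,0],[0,0,0]],"turn":[0,0,0,0,0,0,0,0,0,0],"gripper":[0.1,0.1,0.1,0.1,0.1,0.1,0.1,0.1,0.1,0.1]}' >/dev/null
python3 - <<'E'
from h import *
goto([0.508,-0.031,0.14],-17.9)
def big(c,x,y,w,h,f): return cv2.resize(c["frame"][y:y+h,x:x+w],(w*f,h*f),interpolation=cv2.INTER_CUBIC)
t=camera("top");s=camera("side"); cv2.imwrite("pics/t4.png",t["frame"]);cv2.imwrite("pics/s4.png",s["frame"])
a=np.zeros((560,800,3),np.uint8); a[:,:400]=big(s,225,175,50,70,8);a[:400,400:]=big(t,260,195,50,50,8)
cv2.imwrite("pics/c4.png",a)
E
```

```text
t: 6.75
position: [0.5075, -0.0307, 0.1387]
tool_rot: [-0.0, 0.808, 0.59, -0.0]
wrist_force: [-0.2, -0.7, -1.4]
gripper_width: 0.016
gripper_force: 39.6
pos [ 0.5079 -0.0315  0.1393] yaw -17.89 tilt z [-0. -0. -1.] F [ 0.3365  0.0401 -1.1907] w 0.0154 t 8.0
offset [ 0.0005 -0.0001 -0.0007] turn 0.0
```

View pics/c4.png

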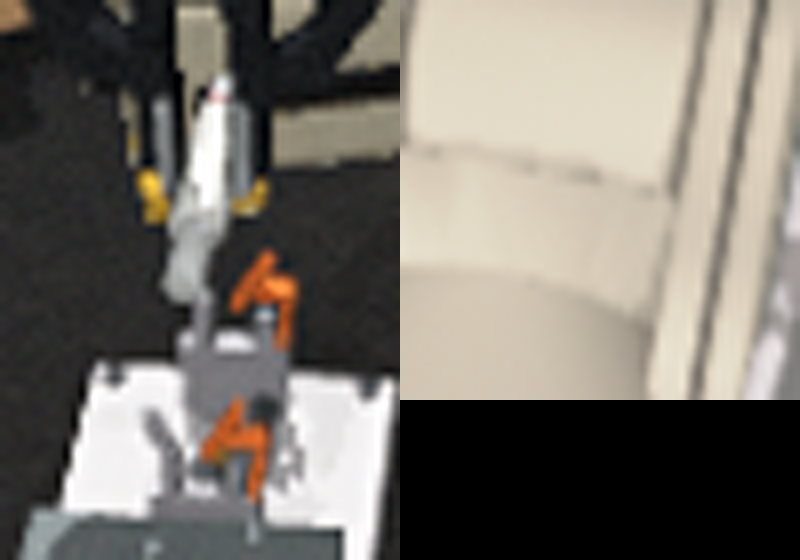

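The side view shows the plug held between the pads. Its near end is at about (248,209) and its far tip at about (253,185). The arm hides it from the top camera. I'll check its level and height by intersecting rays with the vertical plane through the gripper's known line.

```bash
python3 - <<'E'
from h import *
class C(dict):pass
s=camera("side")
m=np.array([.5079,-.0315]); g=np.array([.307,.952]); n=np.array([.952,-.307])
def plane(p):
    o,d=ray(s,p); k=((m-o[:2])@n)/(d[:2]@n); X=o+d*k; return X,(X[:2]-m)@g
for th in (120,150,180):
  for q in blobs(s,(241,180,17,34),lambda h:(h[...,2]>th)&(h[...,1]<40),8)[:2]: print(th,q["a"],q["c"],q["k"].min(0),q["k"].max(0))
for nm,p in (("near end ctr",(248.1,209)),("near shoulder",(248.8,202.5)),("far tip",(253.1,185.5)),("red ring",(252.4,187.2))):
    print(nm,plane(p))
# expected pixels of ends if level, at axis z
T=np.linalg.inv(np.array(s["world_from_camera"]))
def proj(X): 
    P=T@np.r_[X,1]; return np.array([s["fx"]*P[0]/P[2]+s["cx"],s["fy"]*P[1]/P[2]+s["cy"]])
for z in (.14,.145,.15): print(z,[proj(np.r_[m+g*a,z]) for a in (-.059,-.031,.031,.049)])
E
```

```text
120 154.1875 [250.1307 198.6528] [245.125 183.375] [255.375 213.375]
120 9.125 [244.9384 191.6935] [244.125 187.375] [245.375 197.625]
150 117.25 [249.7617 198.5965] [245.875 183.375] [253.125 212.375]
180 60.375 [250.4739 195.2213] [246.875 187.125] [252.625 202.875]
near end ctr (array([ 0.4915, -0.0824,  0.143 ]), np.float64(-0.05345148198429467))
near shoulder (array([ 0.4961, -0.068 ,  0.1517]), np.float64(-0.03834036309247814))
far tip (array([0.5218, 0.0116, 0.1465]), np.float64(0.04524805114986384))
red ring (array([ 0.5176, -0.0015,  0.1503]), np.float64(0.03149611730735396))
0.14 [array([247.8357, 211.3568]), array([249.3603, 204.5542]), array([252.4951, 190.5674]), array([253.3482, 186.7609])]
0.145 [array([247.759 , 209.7275]), array([249.2902, 202.9414]), array([252.438 , 188.9916]), array([253.2945, 185.1959])]
0.15 [array([247.6817, 208.0875]), array([249.2197, 201.3182]), array([252.3806, 187.4062]), array([253.2405, 183.6216])]
```

```bash
python3 - <<'E'
from h import *
s=camera("side"); T=np.linalg.inv(np.array(s["world_from_camera"]))
def proj(X): 
    P=T@np.r_[X,1]; return np.array([s["fx"]*P[0]/P[2]+s["cx"],s["fy"]*P[1]/P[2]+s["cy"]])
m=np.array([.508,-.0314]); g=np.array([.307,.952]); n=np.array([.952,-.307])
for y in (-.0435,.0355):
  for z in (.055,.065): print(y,z,"slot edges px",proj(np.r_[m+g*y-n*.007,z]),proj(np.r_[m+g*y+n*.007,z]))
# grey-level profile along rows near those
f=cv2.cvtColor(s["frame"],cv2.COLOR_BGR2GRAY)
for r in range(212,232,1): print(r,f[r,240:262])
E
```

```text
-0.0435 0.055 slot edges px [247.2262 233.399 ] [252.5597 233.6986]
-0.0435 0.065 slot edges px [247.0785 230.4784] [252.4447 230.7778]
0.0355 0.055 slot edges px [251.137 214.802] [256.1559 215.0721]
0.0355 0.065 slot edges px [251.0207 211.9483] [256.0686 212.2182]
212 [ 45  42  43  42  40  37  91 122 125 127 168 110  45  44 106 105  69  87
  98  83  97  90]
213 [ 40  44  44  44  40  39  35  30  35 102 133  85  42  49  96  73  40  91
 108  57 102  78]
214 [ 44  46  45  44  44  44  42  34  28 107 122  75  43  32  47  39  57 149
 174  92  93  64]
215 [ 45  50  42  41  41  41  42  37  45 110 124  73  37  36  36  32  56 104
 114  70 105  60]
216 [ 42  43  39  43  43  43  39  79 136 131 119  74 121 133 141 107  88 111
 125  90 112  67]
217 [ 40  42  42  42  43  43  36 136 205 151 116  96 205 226 235 207 155 121
 128 105 112  59]
218 [ 40  40  43  41  41  41  32 118 160 133 121 119 184 201 202 207 172 127
 126 115 102  54]
219 [ 38  37  36  36  35  32  28  97 118 115 121 119 116 112 113 114 110 115
 120 119 108  57]
220 [102 124 133 132 126 127  93 106 120 120 120 119 119 117 116 117 119
[... 367 characters left out ...]
9 125 119 110  77
  84 102 122 186]
225 [241 242 238 231 235 243 243 207 136 113 118 121 121 111 124 118  79  53
  50  66 113 196]
226 [236 240 215 177 171 226 241 234 160 123 114 114 113 100 119 114  75  55
  50  59 118 235]
227 [237 239 219 155 123 188 238 246 182 145 125 113 106 114 113 109  75  66
  55  88 137 229]
228 [240 241 224 145 120 142 223 248 190 150 152 129 112 107  87 117 111 109
  66 117 155 154]
229 [244 244 247 182 120 120 163 242 192 158 150 118 115 115 112 128 134 134
  91 118 156 155]
230 [243 243 247 224 158 128 111 186 210 178 120 112 105 117 120 123 124 130
  97 117 155 153]
231 [242 242 244 247 226 142 130 115 243 191 118 109  99  90  87  90  93 108
  90 126 199 172]
```

The side-view fork edges (251.2 and 256.3 at row 214) match the prediction for seat (0.508,-0.0314) within 0.2 px, and the held plug lines up. I'll push it down.

```bash
python3 -m creep '{"offset":[[0,0,0.02],[0,0,0.04],[0,0,0.05],[0,0,0.058],[0,0,0.066],[0,0,0.074],[0,0,0.082],[0,0,0.088],[0,0,0.093],[0,0,0.093]],"turn":[0,0,0,0,0,0,0,0,0,0],"gripper":[0.1,0.1,0.1,0.1,0.1,0.1,0.1,0.1,0.1,0.1]}' 60
python3 -c "
from h import *
goto([0.508,-0.0314,0.0464],-17.9)"
```

```text
t: 9.45
position: [0.5083, -0.0316, 0.0464]
tool_rot: [0.0, 0.808, 0.589, 0.0]
wrist_force: [-0.8, 0.3, 1.9]
gripper_width: 0.0149
gripper_force: 60.2
pos [ 0.5083 -0.0316  0.0464] yaw -17.9 tilt z [ 0.0004 -0.0001 -1.    ] F [-0.8331  0.2592  1.9151] w 0.0149 t 9.45
offset [ 0.0001 -0.0003  0.    ] turn 0.0
```

```bash
python3 -m creep '{"offset":[[0,0,0.001],[0,0,0.002],[0,0,0.003],[0,0,0.003],[0,0,0.003],[0,0,0.003],[0,0,0.003],[0,0,0.003],[0,0,0.003],[0,0,0.003]],"turn":[0,0,0,0,0,0,0,0,0,0],"gripper":[0.1,0.1,0.1,0.1,0.1,0.1,0.1,0.1,0.1,0.1]}' 60
python3 - <<'E'
from h import *
goto([0.508,-0.0314,0.0464],-17.9)
s=camera("side")
def big(c,x,y,w,h,f): return cv2.resize(c["frame"][y:y+h,x:x+w],(w*f,h*f),interpolation=cv2.INTER_CUBIC)
cv2.imwrite("pics/c5.png",big(s,220,170,60,70,8))
E
```

```text
t: 10.7
position: [0.5084, -0.0316, 0.046]
tool_rot: [0.0, 0.808, 0.589, 0.0]
wrist_force: [-7.8, 0.9, 21.5]
gripper_width: 0.0151
gripper_force: 62.2
pos [ 0.5084 -0.0316  0.046 ] yaw -17.88 tilt z [ 0.0007 -0.0004 -1.    ] F [-7.8111  0.8905 21.5341] w 0.0151 t 10.7
offset [ 0.0001 -0.0004 -0.0004] turn 0.0
```

View pics/c5.png

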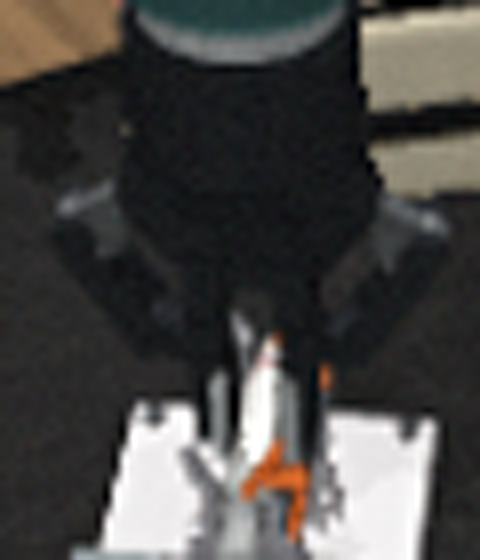

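The rod is under the noses, the keeper looks shut, and the push is on a firm floor at TCP z 0.046. I'll relax, release and rise.

```bash
python3 -m creep '{"offset":[[0,0,-0.002],[0,0,-0.002],[0,0,-0.002],[0,0,-0.002],[0,0,-0.002],[0,0,-0.002],[0,0,-0.002],[0,0,-0.002],[0,0,-0.002],[0,0,-0.002]],"turn":[0,0,0,0,0,0,0,0,0,0],"gripper":[0.1,0.33,0.33,0.33,0.33,0.33,0.33,0.33,0.33,0.33]}' 60
python3 -m creep '{"offset":[[0,0,-0.01],[0,0,-0.02],[0,0,-0.03],[0,0,-0.05],[0,0,-0.08],[0,0,-0.12],[0,0,-0.16],[0,0,-0.185],[0,0,-0.185],[0,0,-0.185]],"turn":[0,0,0,0,0,0,0,0,0,0],"gripper":[0.33,0.33,0.33,0.33,0.33,0.33,0.33,0.33,0.33,0.33]}' 60
python3 - <<'E'
from h import *
s=camera("side");t=camera("top")
H=lambda lo,hi,S=130,V=50:(lambda h:(h[...,0]>=lo)&(h[...,0]<=hi)&(h[...,1]>S)&(h[...,2]>V))
for q in blobs(s,(210,200,80,45),H(5,17,130,70)): print("orange s",q["a"],q["c"])
# screwdriver handle & stand
def ax(q): 
    l=cv2.fitLine(q["k"].astype(np.float32),cv2.DIST_L2,0,.01,.01).ravel(); return l
bs=blobs(s,(200,110,45,70),lambda h:((h[...,0]>100)&(h[...,0]<130)&(h[...,1]>120)&(h[...,2]>50)),5)
for q in bs: print("blue s",q["a"],q["c"],q["k"].min(0),q["k"].max(0),ax(q))
bt=blobs(t,(105,220,60,40),lambda h:((h[...,0]>100)&(h[...,0]<135)&(h[...,1]>60)),5)
for q in bt: print("blue t",q["a"],q["c"],q["k"].min(0),q["k"].max(0),rect(q["k"]).tolist())
w=blobs(t,(105,215,75,50),lambda h:((h[...,0]>8)&(h[...,0]<25)&(h[...,2]>190)),40)
for q in w: print("wood t",q["a"],q["c"],rect(q["k"]).tolist())
def big(c,x,y,w,h,f): return cv2.resize(c["frame"][y:y+h,x:x+w],(w*f,h*f),interpolation=cv2.INTER_CUBIC)
a=np.zeros((560,800,3),np.uint8); a[:400,:400]=big(s,230,195,50,50,8); a[:560,400:]=big(s,200,112,40,56,10)
cv2.imwrite("pics/c6.png",a)
E
```

```text
t: 12.0
position: [0.5079, -0.0315, 0.0454]
tool_rot: [0.0, 0.808, 0.589, 0.0]
wrist_force: [-0.1, 0.0, 0.0]
gripper_width: 0.0284
gripper_force: 0.0
t: 13.25
position: [0.5074, -0.0314, 0.2298]
tool_rot: [-0.0, 0.808, 0.589, -0.0]
wrist_force: [-0.0, -0.2, -0.3]
gripper_width: 0.0282
gripper_force: 0.0
orange s 49.1875 [258.4271 211.1196]
orange s 39.8125 [255.0967 229.9009]
blue s 65.75 [220.1737 140.5528] [216.375 130.125] [224.125 147.125] [  0.2699   0.9629 219.641  139.1731]
blue s 34.5 [219.8143 123.4592] [215.875 120.625] [223.875 126.125] [  0.9976  -0.0691 219.8263 123.5114]
blue t 95.6875 [125.6879 238.5518] [120.375 233.125] [131.125 244.125] [[118.0000228881836, 238.75003051757812], [125.87501525878906, 230.87503051757812], [133.37503051757812, 238.37503051757812], [125.50003051757812, 246.25003051757812]]
wood t 307.125 [161.6031 218.9533] [[144.125, 214.625], [179.375, 214.625], [179.375, 224.625], [144.125, 224.625]]
wood t 280.9375 [147.4042 248.5929] [[133.92501831054688, 245.02500915527344], [159.42501831054688, 236.52500915527344], [163.70001220703125, 249.3500213623047], [138.20001220703125, 257.85003662109375]]
wood t 222.75 [147.9247 232.6596] [[131.02671813964844, 232.4105224609375], [155.26222229003906, 223.6588134765625], [159.95640563964844, 236.65814208984375], [135.7209014892578, 245.40985107421875]]
```

View pics/c6.png

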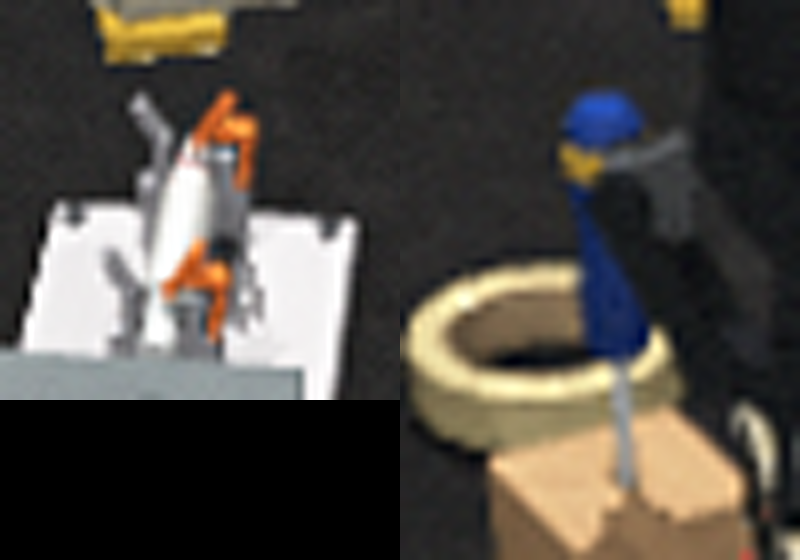

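The plug lies in both forks, with the keeper noses within 0.5 px of where they started. The screwdriver blade enters the stand at side-view pixel (222.5,160.5), and the handle top is at about (220,123). Next I'll locate its axis.

```bash
python3 - <<'E'
from h import *
s=camera("side");t=camera("top")
print("stand top centre",atz(t,(147.05,240.8),.055),"blade entry s",atz(s,(222.5,160.5),.055))
s0={**s,"frame":cv2.imread("pics/side0.png")};t0={**t,"frame":cv2.imread("pics/top0.png")}
m=lambda h:((h[...,0]>100)&(h[...,0]<130)&(h[...,1]>110)&(h[...,2]>50))|((h[...,0]>10)&(h[...,0]<25)&(h[...,1]>165)&(h[...,2]<200))
q=blobs(s0,(208,112,24,38),m,20)[0]; k=q["k"]
print(q["a"],k.min(0),k.max(0))
for r in (125,130,135,140,145):
    c=k[abs(k[:,1]-r)<.3][:,0]; print("side row",r,(c.min()+c.max())/2,c.max()-c.min())
b=blobs(t0,(105,225,50,30),lambda h:(h[...,0]>100)&(h[...,0]<130)&(h[...,1]>110)&(h[...,2]>90),10)[0]["k"]
c=cv2.minEnclosingCircle(b.astype(np.float32)); print("dome",b.min(0),b.max(0),c)
top=(c[0][0],c[0][1])
print("top end tri",tri(t,top,s,(219.8,123)),atz(t,top,.18),atz(s,(219.8,123),.18))
T=lambda c:np.linalg.inv(np.array(c["world_from_camera"]))
def proj(c,X): 
    P=T(c)@np.r_[X,1]; return np.array([c["fx"]*P[0]/P[2]+c["cx"],c["fy"]*P[1]/P[2]+c["cy"]])
b=atz(t,(147.05,240.8),.055)
for z in (.1,.145,.18): print(z,"vertical proj t",proj(t,np.r_[b[:2],z]),"s",proj(s,np.r_[b[:2],z]))
goto([0.45,.3,.25])
E
```

```text
stand top centre [0.4717 0.3285 0.055 ] blade entry s [0.472  0.3203 0.055 ]
109.1875 [215.625 130.625] [223.875 147.375]Traceback (most recent call last):
  File "<stdin>", line 9, in <module>
    return umr_minimum(a, axis, None, out, keepdims, initial, where)
ValueError: zero-size array to reduction operation minimum which has no identity
```

```bash
python3 - <<'E'
from h import *
s=camera("side");t=camera("top")
s0={**s,"frame":cv2.imread("pics/side0.png")};t0={**t,"frame":cv2.imread("pics/top0.png")}
for q in blobs(s0,(208,112,24,38),lambda h:((h[...,0]>100)&(h[...,0]<130)&(h[...,1]>110)&(h[...,2]>50)),10):
    k=q["k"]; print(k.min(0),k.max(0))
    for r in range(122,147,4):
        c=k[abs(k[:,1]-r)<.3][:,0]
        if len(c): print("side row",r,(c.min()+c.max())/2,c.max()-c.min())
b=blobs(t0,(105,225,50,30),lambda h:(h[...,0]>100)&(h[...,0]<130)&(h[...,1]>110)&(h[...,2]>90),10)[0]["k"]
c=cv2.minEnclosingCircle(b.astype(np.float32)); print("dome",b.min(0),b.max(0),c)
print("top end",tri(t,c[0],s,(219.8,123)),atz(t,c[0],.18),atz(s,(219.8,123),.18))
def proj(c,X): 
    P=np.linalg.inv(np.array(c["world_from_camera"]))@np.r_[X,1]; return np.array([c["fx"]*P[0]/P[2]+c["cx"],c["fy"]*P[1]/P[2]+c["cy"]])
b=atz(t,(147.05,240.8),.055)
for z in (.055,.1,.145,.18,.189): print(z,"vertical proj t",proj(t,np.r_[b[:2],z]),"s",proj(s,np.r_[b[:2],z]))
E
```

```text
[215.625 130.625] [223.875 147.375]
side row 134 219.75 6.75
side row 138 220.375 7.0
side row 142 220.375 6.0
side row 146 220.5 5.75
[215.125 120.875] [222.875 126.625]
side row 122 219.0 5.75
side row 126 218.75 6.75
dome [121.875 235.375] [129.875 244.625] ((126.61363983154297, 239.9896697998047), 4.8686017990112305)
top end (array([0.4737, 0.3287, 0.1873]), [0.0009370220016129248, 0.000937022001613003]) [0.4729 0.3318 0.18  ] [0.476  0.3447 0.18  ]
0.055 vertical proj t [147.05 240.8 ] s [222.1207 159.3251]
0.1 vertical proj t [140.7333 240.6953] s [221.064 147.516]
0.145 vertical proj t [133.8357 240.581 ] s [219.9608 135.1878]
0.18 vertical proj t [128.0163 240.4846] s [219.0687 125.2179]
0.189 vertical proj t [126.4494 240.4586] s [218.8342 122.5979]
```

```bash
python3 - <<'E'
from h import *
s=camera("side");t=camera("top")
s0=cv2.imread("pics/side0.png");t0=cv2.imread("pics/top0.png")
def big(c,x,y,w,h,f): return cv2.resize(c[y:y+h,x:x+w],(w*f,h*f),interpolation=cv2.INTER_CUBIC)
a=np.zeros((400,800,3),np.uint8); a[:400,:400]=big(s0,205,120,100,100,4); a[:,400:]=big(t0,130,150,100,100,4)
cv2.imwrite("pics/c7.png",a)
goto([0.4725,.3286,.26],72)
E
```

```text
pos [ 0.5076 -0.0315  0.2298] yaw -17.89 tilt z [-0.001   0.0002 -1.    ] F [-0.4294  0.0952 -0.0148] w 0.0286 t 13.65
offset [ 0.3318 -0.1441 -0.0301] turn -89.9
```

View pics/c7.png

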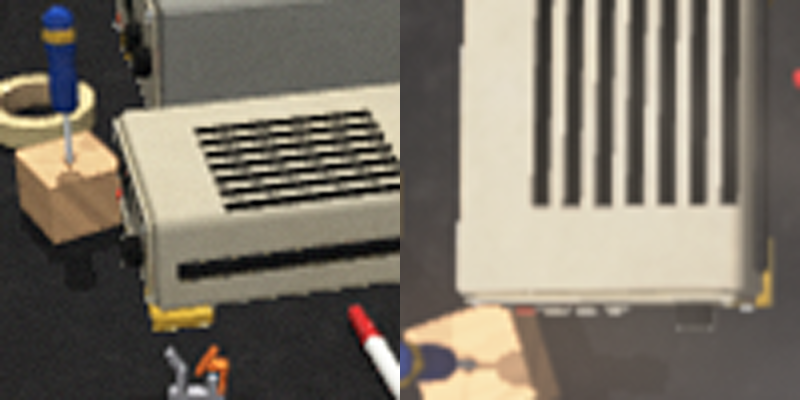

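```bash
python3 - <<'E'
from h import *
s=camera("side");t=camera("top")
print(tri(t,(216,224),s,(240.75,171.2)),tri(t,(146,223),s,(233.75,148)))
E
```

```text
(array([0.5092, 0.1352, 0.1186]), [0.0016727837879995946, 0.0016727837879994749]) (array([0.5144, 0.3164, 0.0997]), [0.0018633491939194571, 0.0018633491939194966])
```

The instrument is only about 0.12 m high and stands at x > 0.51, so the gripper clears it. I'll go above the screwdriver.

```bash
python3 -m creep '{"offset":[[0.05,-0.02,-0.03],[0.1,-0.04,-0.03],[0.15,-0.065,-0.03],[0.2,-0.085,-0.03],[0.25,-0.11,-0.03],[0.3,-0.13,-0.03],[0.332,-0.144,-0.03],[0.332,-0.144,-0.03],[0.332,-0.144,-0.03],[0.332,-0.144,-0.03]],"turn":[0,0,0,0,0,0,0,0,0,0],"gripper":[0.8,0.8,0.8,0.8,0.8,0.8,0.8,0.8,0.8,0.8]}' 60
python3 -c "
from h import *
goto([0.4725,.3286,.128],-17.9)"
```

```text
t: 15.0
position: [0.4731, 0.3276, 0.2603]
tool_rot: [0.0, 0.809, 0.588, -0.0]
wrist_force: [-0.3, 0.1, 0.3]
gripper_width: 0.0685
gripper_force: 0.0
pos [0.4731 0.3276 0.2603] yaw -17.97 tilt z [-0.0001 -0.0003 -1.    ] F [-0.3269  0.1205  0.2664] w 0.0685 t 15.0
offset [ 0.0008 -0.0008  0.1323] turn -0.1
```

```bash
python3 -m creep '{"offset":[[0,0,0.02],[0,0,0.04],[0,0,0.06],[0,0,0.08],[0,0,0.1],[0,0,0.12],[0,0,0.132],[0,0,0.132],[0,0,0.132],[0,0,0.132]],"turn":[0,0,0,0,0,0,0,0,0,0],"gripper":[0.8,0.8,0.8,0.8,0.8,0.8,0.8,0.8,0.8,0.8]}' 60
python3 -m creep '{"offset":[[0,0,0],[0,0,0],[0,0,0],[0,0,0],[0,0,0],[0,0,0],[0,0,0],[0,0,0],[0,0,0],[0,0,0]],"turn":[0,0,0,0,0,0,0,0,0,0],"gripper":[0.1,0.1,0.1,0.1,0.1,0.1,0.1,0.1,0.1,0.1]}' 80
```

```text
t: 16.25
position: [0.4736, 0.329, 0.1294]
tool_rot: [0.0, 0.808, 0.589, 0.001]
wrist_force: [0.5, -0.3, -0.0]
gripper_width: 0.068
gripper_force: 0.0
t: 17.5
position: [0.4728, 0.3289, 0.1286]
tool_rot: [-0.0, 0.808, 0.589, 0.0]
wrist_force: [-1.6, 0.6, 5.7]
gripper_width: 0.0227
gripper_force: 78.3
```

```bash
python3 -m creep '{"offset":[[0,0,-0.02],[0,0,-0.04],[0,0,-0.06],[0,0,-0.08],[0,0,-0.1],[0,0,-0.12],[0,0,-0.13],[0,0,-0.13],[0,0,-0.13],[0,0,-0.13]],"turn":[0,0,0,0,0,0,0,0,0,0],"gripper":[0.1,0.1,0.1,0.1,0.1,0.1,0.1,0.1,0.1,0.1]}' 80
python3 -c "
from h import *
goto([0.4715,-.1455,.26],-17.9)"
```

```text
t: 18.75
position: [0.4724, 0.3283, 0.2571]
tool_rot: [-0.0, 0.808, 0.589, -0.001]
wrist_force: [0.4, 0.6, -1.9]
gripper_width: 0.0222
gripper_force: 78.3
pos [0.4724 0.3283 0.2571] yaw -17.89 tilt z [-0.0016 -0.0011 -1.    ] F [ 0.3871  0.6048 -1.8553] w 0.0222 t 18.75
offset [-0.4512  0.1447 -0.0023] turn 0.0
```

```bash
python3 -m creep '{"offset":[[-0.05,0.016,0],[-0.1,0.032,0],[-0.15,0.048,0],[-0.2,0.064,0],[-0.25,0.08,0],[-0.3,0.096,0],[-0.35,0.112,0],[-0.4,0.128,0],[-0.43,0.138,0],[-0.4515,0.1447,0]],"turn":[0,0,0,0,0,0,0,0,0,0],"gripper":[0.1,0.1,0.1,0.1,0.1,0.1,0.1,0.1,0.1,0.1]}' 80
python3 -m creep '{"offset":[[0,0,0.01],[0,0,0.02],[0,0,0.03],[0,0,0.04],[0,0,0.05],[0,0,0.055],[0,0,0.055],[0,0,0.055],[0,0,0.055],[0,0,0.055]],"turn":[0,0,0,0,0,0,0,0,0,0],"gripper":[0.1,0.1,0.1,0.1,0.1,0.1,0.1,0.1,0.1,0.1]}' 80
python3 - <<'E'
from h import *
goto([0.4715,-.1455,.16],-17.9)
s=camera("side");t=camera("top")
T=np.linalg.inv(np.array(s["world_from_camera"]))
def proj(X): 
    P=T@np.r_[X,1]; return np.array([s["fx"]*P[0]/P[2]+s["cx"],s["fy"]*P[1]/P[2]+s["cy"]])
p=get_obs()["position"]
print("exp tip",proj(p-[0,0,.1236]),"rod top",proj(p-[0,0,.0286]),"aperture",proj([.4715,-.1455,.06]))
def big(c,x,y,w,h,f): return cv2.resize(c["frame"][y:y+h,x:x+w],(w*f,h*f),interpolation=cv2.INTER_CUBIC)
cv2.imwrite("pics/c8.png",big(s,215,205,60,70,8))
E
```

```text
t: 20.0
position: [0.4714, -0.147, 0.2577]
tool_rot: [-0.0, 0.809, 0.588, -0.0]
wrist_force: [0.9, 0.4, -0.8]
gripper_width: 0.0222
gripper_force: 78.4
t: 21.25
position: [0.4721, -0.1456, 0.2037]
tool_rot: [0.0, 0.808, 0.589, 0.0]
wrist_force: [0.3, 0.2, -0.8]
gripper_width: 0.0222
gripper_force: 78.4
pos [ 0.4721 -0.1456  0.2037] yaw -17.9 tilt z [ 0.0006 -0.0003 -1.    ] F [ 0.2695  0.2317 -0.8177] w 0.0222 t 21.25
offset [-0.0001 -0.0006  0.0437] turn 0.0
exp tip [245.6885 246.3795] rod top [243.9737 215.388 ] aperture [245.8204 252.4136]
```

View pics/c8.png

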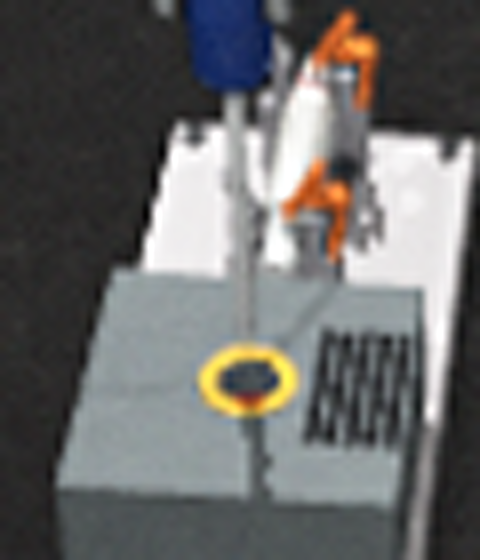

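The blade is right above the hole, with its tip at about (246,247) and the ring centre at (245.6,252), matching the prediction. I'll go down and watch the force.

```bash
python3 -m creep '{"offset":[[0,0,0.006],[0,0,0.012],[0,0,0.016],[0,0,0.02],[0,0,0.024],[0,0,0.028],[0,0,0.031],[0,0,0.034],[0,0,0.034],[0,0,0.034]],"turn":[0,0,0,0,0,0,0,0,0,0],"gripper":[0.1,0.1,0.1,0.1,0.1,0.1,0.1,0.1,0.1,0.1]}' 80
python3 -m creep '{"offset":[[0,0,0.001],[0,0,0.002],[0,0,0.003],[0,0,0.004],[0,0,0.005],[0,0,0.005],[0,0,0.005],[0,0,0.005],[0,0,0.005],[0,0,0.005]],"turn":[0,0,0,0,0,0,0,0,0,0],"gripper":[0.1,0.1,0.1,0.1,0.1,0.1,0.1,0.1,0.1,0.1]}' 80
```

```text
t: 22.6
position: [0.472, -0.1455, 0.1698]
tool_rot: [0.0, 0.808, 0.589, 0.0]
wrist_force: [-1.8, 0.9, 2.5]
gripper_width: 0.0223
gripper_force: 79.0
t: 23.85
position: [0.4723, -0.1456, 0.1655]
tool_rot: [0.001, 0.808, 0.589, 0.0]
wrist_force: [-2.6, 0.6, 9.7]
gripper_width: 0.0229
gripper_force: 80.1
```

```bash
python3 -m creep '{"offset":[[0,0,0.001],[0,0,0.001],[0,0,0.001],[0,0,0.001],[0,0,0.001],[0,0,0.001],[0,0,0.001],[0,0,0.001],[0,0,0.001],[0,0,0.001]],"turn":[0,0,0,0,0,0,0,0,0,0],"gripper":[0.1,0.1,0.1,0.1,0.1,0.1,0.1,0.1,0.1,0.1]}' 80
python3 - <<'E'
from h import *
print(get_obs()["wrist_force"],get_obs()["wrist_torque"],get_obs()["position"])
s=camera("side")
def big(c,x,y,w,h,f): return cv2.resize(c["frame"][y:y+h,x:x+w],(w*f,h*f),interpolation=cv2.INTER_CUBIC)
cv2.imwrite("pics/c9.png",big(s,215,195,70,75,8))
E
```

```text
t: 25.1
position: [0.4725, -0.1457, 0.1653]
tool_rot: [0.001, 0.808, 0.589, 0.0]
wrist_force: [-2.6, 1.4, 13.5]
gripper_width: 0.0223
gripper_force: 80.9
[-2.5598  1.4182 13.503 ] [ 0.4673  1.1908 -0.036 ] [ 0.4725 -0.1457  0.1653]
```

View pics/c9.png

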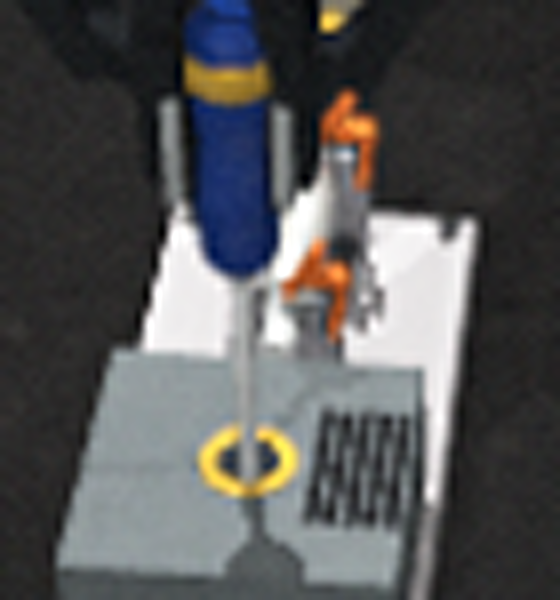

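The blade is through the ring centre (245.6,252). The last 1 mm step moved the tool only 0.2 mm and raised the force to 13.5 N, so the button is fully down. I'm handing in.

```bash
python3 -c "
from bench import *
print(sign_off())"
```

```text
the job is handed in; nothing more can be done
None
```

I've handed the job in, and `sign_off()` returned no verdict: the plug gauge looks home in both forks with the keeper shut over it and is let go, and the gripped screwdriver is holding the zero button down through the hole at about 13 N.

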